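# Load a specimen box into the carousel

### The arm

A 6-joint arm with a two-finger parallel gripper is mounted at the origin on the work surface. World frame = base frame: x ahead of the robot, y to its left, z up, the work surface at z = 0. Lengths are in m, angles in rad, forces in N, time in s.
With the tool pointing down it reaches from about 0.35 to 0.975 m from the base axis. Payload 4.9 kg.
Tool frame: the origin (TCP) lies on the centre line of the jaws, within the pads' length; the fingertips stand 8 mm ahead of it and the grasp point (between the pads) lies 11 mm behind it; z points along the fingers, y is the direction in which the jaws open and shut (so a half turn about z gives the same grasp; the last joint's range is limited). The gripper opens to 85 mm and grips with 20 to 120 N. Pads are 22 mm wide; open, the fingers measure 114 mm over their backs; the gripper's body (76 mm by 85 mm) begins 54 mm behind the grasp point. The pads swing forward as they close: fully open they stand 13 mm farther back than shut.
Start: joints at [1.098, 0.053, 1.613, -0, 1.476, -0.119], TCP at [0.217, 0.586, 0.239] pointing down, gripper open.
Joint ranges: [-3.01, 3.01], [-1.01, 2.22], [0.06, 2.58], [-1.02, 4.17], [0.09, 2.62], [-3.14, 3.14]. Speed limits (rad/s): [2.57, 2.57, 3.14, 3.14, 3.14, 3.14].

### API

Orientations are given as a rotation vector (axis times angle).
In Python, from station import get_obs, get_image, calibration, finish_job gives the robot as it stands. The module is installed in compiled form; this text tells all that it offers.
- The arm moves only by the shell command python3 -m jog 'ROWS' [FORCE]. ROWS is JSON, a list of rows, each a list of 7 numbers: the shift along the tool's x, y, z in cm, then the turn, a rotation vector about the tool's x, y, z in rad, then the closure in counts, from 0 (fully open) to 255 (shut). In form: [[dx, dy, dz, ax, ay, az, jaw], ...]. A call has 1 to 8 rows; each row is the pose to reach, as a shift and turn from the pose measured when the call began, along the tool's axes at that moment; what a row does not reach only later rows make up. A row lasts 1/12 s, in which the tool goes at most 41.7 mm and 7.16 degrees, less where a joint would pass 70% of its speed; a pose out of reach is approached as far as the arm can. A call with a gripper value outside its range is refused whole. The fingers move at their own pace and stop on an object; FORCE is the grip in N (left out, the last holds). Time passes only in rows, so rows that repeat a pose let the fingers close. It gives the time, the measured TCP pose, the force and the opening at its end, in the units of the state.
- get_obs(): the state, without advancing time (a new reading comes with each control period).
- get_image(name): name is "side" or "top" or "wrist"; returns the picture (384x512x3 uint8, red, green, blue); there is no depth.
- calibration(name): a dict with "vfov" (degrees; the focal length in pixels is half the picture's height over the tangent of half this angle, whatever the lens; pixels are square), "cx", "cy" (the principal point, pixels), "R" (3x3) and "t" (3): a world point X has camera coordinates R X + t. Camera axes: x right, y down, z forward; pixel columns grow to the right and rows downward; lengths in m; the calibration is good to about 2 mm. The wrist camera is an equidistant fisheye: a pixel r from the principal point sees the ray r / f radians off the axis. A picture is of the moment at which its call begins: read the wrist's pose just before it. calibration takes no time and is no camera call; for the wrist camera it gives the pose at the moment of the call.
- finish_job(): hands the job in, once; it reports no verdict.
The state is a dict: "t": time; "q": joint angles; "dq": joint speeds; "effort": joint torques, N m; "tool_pos": TCP position; "tool_rot": TCP orientation; "contact_force": force on the tool from outside, world axes, zero at the start; "wrist_torque": the same for the moment, N m; "opening": finger opening in m.
Only numpy, scipy, OpenCV 4.12 (cv2) and the standard library are available. Lean on these libraries where they do the work, as an engineer would, in place of code of your own. Each camera call takes 0.05 s, during which the arm holds its last target. There are 200 camera calls.

### The job

First turn the specimen carousel by its centre knob until the empty undivided bay is squarely in the cover's open slot. Then take the lidded specimen box by its ends out of the rack, stand it upright on the light pad and let go, take it again by its two broad sides, and lower it gently, not dropped, into that bay so that it stands on the bay floor with its length along the bay's radius. Keep the box upright throughout, leave the bay squarely in the slot, and leave everything else where it is.

Things in the scene. Friction and masses are not known exactly. Their poses are not given: they have to be found in the camera images.
- box_c (a point): centre of the lidded specimen box: a closed grey plastic box with a black lid, 60 long (x) x 26 wide (y) x 50 tall (z) mm, about 0.12 kg, standing upright in one of the rack's three slots. Its broad sides are the two 60 x 50 faces (26 mm apart), its ends the two 26 x 50 faces (60 mm apart). Origin half-way up, 25 mm above its underside. The other two slots hold grey open-topped tubs without lids, 60 x 26 x 30 mm, which stay there
- rack_c (a point): dark steel rack, fixed to the bench: three slots side by side along its y, 40 mm from middle to middle, each 36 mm wide between upright dividers that are 36 mm long (x), 4 mm thick and rise to 56 mm above the bench. The boxes stand on its 6 mm base plate (50 x 124 mm) with their length along x; they reach 12 mm past the dividers at both ends, so a box can be taken only by its ends, and lifted straight up. Origin on top of the base plate, at the middle slot's centre; z up
- pad (a point): light pad, fixed: a flat white panel with a black border, 150 (x) x 130 (y) mm, 8 mm high. Origin at the middle of its top face; z up
- port (a point): the open slot of the carousel's clear cover, as a point fixed to the base: where the bay's floor centre must come, 115 mm from the turning axis, 30 mm above the bench. Its x points outwards from the axis along the slot, z up. The cover is a fixed clear sheet on posts, 90 to 94 mm above the bench (its steel edge strips along the slot reach 98 mm); the slot, 113 mm wide, runs from the hub outwards along this x; the fixed base is a disc of radius 200 mm, 14 mm high
- bay (a point): floor centre of the right bay, the only undivided and empty one of the five bays on the turntable (72 degrees apart: two others are divided into four small cells each, one of these with a pot; one holds an identical lidded box, one holds two amber pots). Inside it is 70 mm along x (radially) and 78 mm along y, 55 mm deep with 4 mm white walls up to 85 mm above the bench. Origin on the floor, 30 mm above the bench and 115 mm from the axis; x points outwards, z up
- hub (a point): the carousel's black centre knob, a bar to be gripped from above: 56 mm long (x), 14 mm wide (y), from 105 to 142 mm above the bench. Origin on the vertical turning axis, 126 mm above the bench; it turns with the bays
- turntable (a joint): turntable angle, rad, counter-clockwise from above positive; 0 (or any whole turn) when the right bay lies exactly in the slot. It turns endlessly both ways against a steady friction of about 0.12 N m and stays where it is left

How it is judged:
On the way, in this order (a step that is already met when the one before it is completed fails the run):
1. the empty undivided bay is turned into the cover's open slot, within 12 mm (horizontal distance between bay and port below 0.012 m and velocity of joint turntable between -0.05 and 0.05 rad/s), for 0.2 s.
2. the specimen box stands upright on the light pad, released (x of box_c in the frame of pad between -0.075 and 0.075 m and y of box_c in the frame of pad between -0.065 and 0.065 m and z of box_c in the frame of pad between 0.02 and 0.03 m and angle between box_c's own z axis and vertical below 0.1 rad and contact force between the fingers and specbox below 0.1 N), for 0.2 s.
At the end, for the whole second after the job is handed in: The box stands upright (within 0.1 rad) and at rest on the floor of the empty undivided bay, its length within 0.25 rad of the bay's radius, released, and the bay lies within 15 mm of its place in the cover's open slot (x of box_c in the frame of bay between -0.012 and 0.012 m and y of box_c in the frame of bay between -0.03 and 0.03 m and z of box_c in the frame of bay between 0.02 and 0.03 m and angle between the x axis of box_c and the x axis of bay, either way round below 0.25 rad and angle between box_c's own z axis and vertical below 0.1 rad and horizontal distance between bay and port below 0.015 m and linear speed of specbox below 0.02 m/s); the robot touches nothing.
It fails at once if the box is tipped by more than 0.6 rad (angle between box_c's own z axis and vertical above 0.6 rad).
It fails at once if the box is dropped into the bay (faster than 0.5 m/s there) (x of box_c in the frame of bay between -0.05 and 0.05 m and y of box_c in the frame of bay between -0.06 and 0.06 m and z of box_c in the frame of bay below 0.085 m and linear speed of specbox above 0.5 m/s).
It fails at once if a bystander is moved by more than 30 mm (distance of any of tub_a, tub_b, dish, jar, beaker, lenscap, wash from where it was at the start of the episode above 0.03 m).
It also fails if it takes over 72 s, if anything falls off the work surface, if the arm or the gripper's body presses on something with over 40 N, if the wrist force passes 120 N, or if a joint passes its speed limit or range.

## Working session

There is one attempt and no reset: what is moved stays moved. The work goes in short steps, Python scripts to look and compute and a shell command to move; the robot and the scene stay as the last step left them, time stands still between calls to the robot, and variables do not carry over. Pictures are saved under pics/ and viewed, about 8 in all and at most 12, crops included, and the job is handed in when it is done.

```bash
mkdir -p pics
python3 - <<'E'
from station import *
import cv2
o=get_obs();print(o)
for n in("top","side"):
    im=get_image(n);cv2.imwrite(f"pics/{n}0.png",cv2.resize(im[:,:,::-1],None,fx=1.5,fy=1.5,interpolation=cv2.INTER_CUBIC))
    c=calibration(n);print(n,c)
E
```

```text
{'t': 0.0, 'q': array([ 1.09801939e+00,  5.33523514e-02,  1.61428375e+00, -2.47949018e-05,
        1.47600216e+00, -1.19016001e-01]), 'dq': array([-0.00063754, -0.00041522,  0.0010977 , -0.00159539,  0.00017971,
        0.00235082]), 'effort': array([-2.19145863e-03, -3.93681943e+01, -3.70172060e+01, -3.12323000e-04,
        6.98476390e-03,  2.59572055e-06]), 'tool_pos': array([0.21625613, 0.58575078, 0.23807192]), 'tool_rot': array([-5.52688574e-01, -3.09201084e+00,  3.08432940e-03]), 'contact_force': array([ 0.24075011, -0.28233295,  0.34759985]), 'wrist_torque': array([-0.00731063, -0.01262754, -0.00570465]), 'opening': 0.085154725641254}
top {'vfov': 46.42133218486729, 'cx': 249.16987710667948, 'cy': 190.82717318220423, 'R': array([[ 0.00998063, -0.99979634,  0.01754041],
       [-0.99577648, -0.01153846, -0.09108278],
       [ 0.09126662, -0.01655727, -0.99568884]]), 't': array([0.04749893, 0.56705771, 0.91510133])}
side {'vfov': 53.634450204159904, 'cx': 253.50375003442258, 'cy': 193.85578545936687, 'R': array([[ 0.9977074 , -0.06585428,  0.01559331],
       [-0.02259877, -0.5413871 , -0.84046969],
       [ 0.06379054,  0.83819044, -0.54163414]]), 't': array([-0.51610636,  0.14833214,  0.6443832 ])}
```

View pics/top0.png

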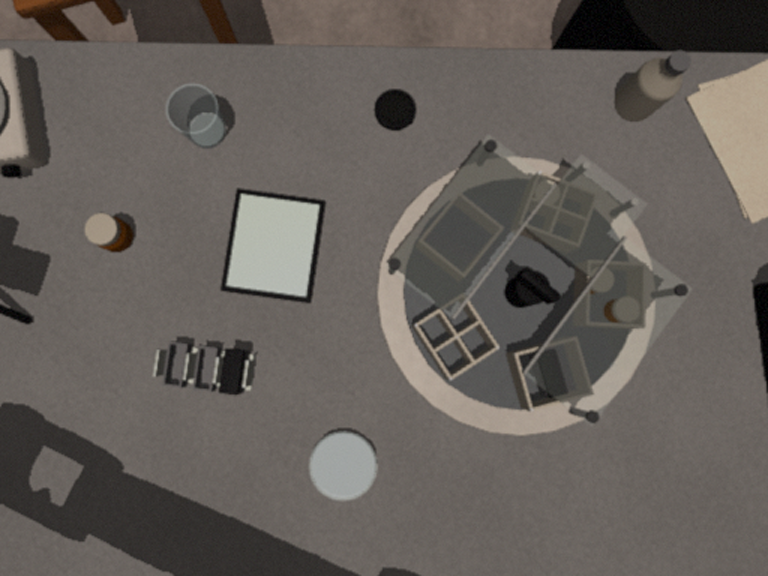

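View pics/side0.png

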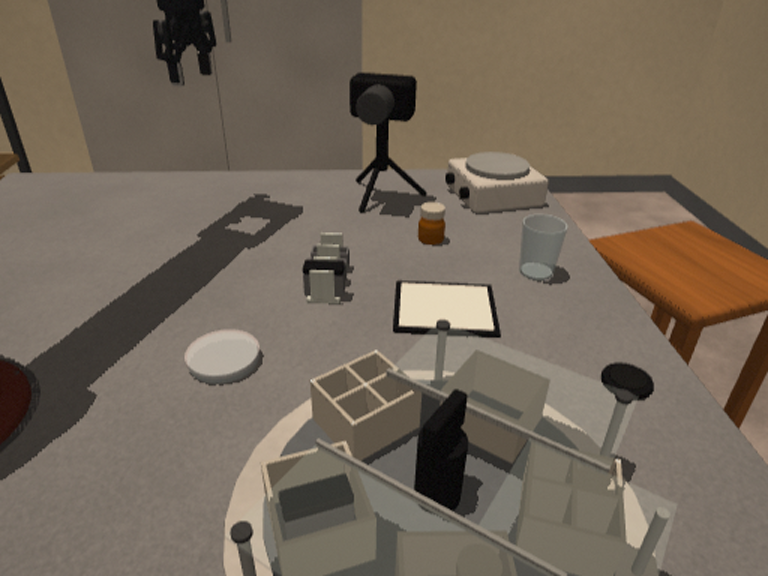

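The top view shows the carousel at about (518,295), with the empty bay at (462,237). The cover's open slot points to the lower left. The rack is at (205,365), with the black-lidded box in its right slot at (236,370), and the pad is at (273,245). I'll enlarge both areas.

Run:
```python
import cv2
im=cv2.imread("pics/top0.png")
a=im[140:450,370:700];cv2.imwrite("pics/c1.png",cv2.resize(a,(660,620)[0:1]+(600,) if 0 else (638,600),interpolation=cv2.INTER_CUBIC))
b=im[180:410,145:335];cv2.imwrite("pics/c2.png",cv2.resize(b,(475,575),interpolation=cv2.INTER_CUBIC))
```

```text
(no output)
```

View pics/c1.png

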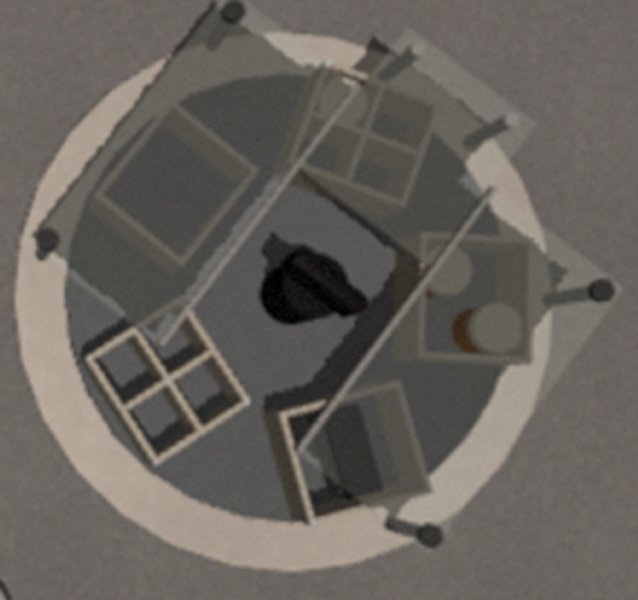

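View pics/c2.png

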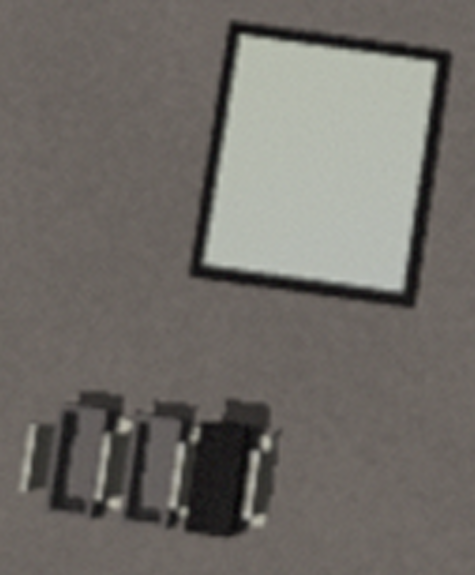

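```bash
cat > h.py <<'E'
import numpy as np, cv2
from station import *
def foc(c): return 192/np.tan(np.radians(c["vfov"]/2))
def px2w(n,u,v,z,c=None):
    c=c or calibration(n); f=foc(c); R=np.array(c["R"]);t=np.array(c["t"])
    d=R.T@np.array([(u-c["cx"])/f,(v-c["cy"])/f,1]); o=-R.T@t
    return o+d*(z-o[2])/d[2]
def w2px(n,X,c=None):
    c=c or calibration(n); f=foc(c); p=np.array(c["R"])@np.array(X)+c["t"]
    return c["cx"]+f*p[0]/p[2],c["cy"]+f*p[1]/p[2]
E
python3 - <<'E'
from h import *
np.set_printoptions(precision=4,suppress=True)
C1=lambda p:((p[0]/1.933+370)/1.5,(p[1]/1.935+140)/1.5)
C2=lambda p:((p[0]/2.5+145)/1.5,(p[1]/2.5+180)/1.5)
def P(name,C,pts,z):
    print(name,*[px2w("top",*C(p),z)[:2] for p in pts])
P("ring L,R,T,B",C1,[(16,290),(552,290),(290,32),(290,570)],.014)
P("strips LL,LR,UL,UR",C1,[(163,340),(303,450),(352,82),(490,190)],.098)
P("capped posts",C1,[(232,12),(45,240),(600,290),(430,535)],.1)
P("third",C1,[(410,30),(535,125)],.092)
P("empty bay top corners",C1,[(97,192),(178,107),(255,178),(182,262)],.085)
P("div bay",C1,[(88,357),(185,310),(248,400),(157,463)],.085)
P("hub top bar ends",C1,[(275,250),(362,305)],.142)
P("pad",C2,[(233,24),(449,55),(413,303),(193,272)],.008)
P("box lid",C2,[(204,418),(262,432),(234,534),(188,528)],.056)
P("tips of dividers",C2,[(34,424),(28,490),(265,440),(255,525)],.056)
im=cv2.imread("pics/top0.png")
E
python3 - <<'E'
import sys;sys.path.insert(0,'.')
from h import *
# rectified bird view at z=.09 around carousel, contrast stretched ; x up, y left, 1px = 0.8mm
c=calibration("top");f=foc(c)
im=cv2.imread("pics/top0.png")
S=600
jj,ii=np.meshgrid(np.arange(S),np.arange(S))
X=0.60+0.26-ii*0.52/S; Y=-.31+.26-jj*.52/S
W=np.stack([X,Y,np.full_like(X,.09)],-1)@np.array(c["R"]).T+c["t"]
u=(c["cx"]+f*W[...,0]/W[...,2])*1.5;v=(c["cy"]+f*W[...,1]/W[...,2])*1.5
o=cv2.remap(im,u.astype(np.float32),v.astype(np.float32),cv2.INTER_LINEAR)
o=np.clip(255*(o/255.)**.6,0,255).astype(np.uint8)
cv2.imwrite("pics/rect.png",o)
E
```

```text
ring L,R,T,B [0.5625 0.047 ] [ 0.567  -0.3489] [ 0.7587 -0.1566] [ 0.3622 -0.1527]
strips LL,LR,UL,UR [ 0.5229 -0.0495] [ 0.451  -0.1425] [ 0.6999 -0.1787] [ 0.6268 -0.2715]
capped posts [ 0.7468 -0.0966] [0.5888 0.0299] [ 0.5596 -0.3435] [ 0.3963 -0.2254]
third [ 0.7385 -0.2211] [ 0.6732 -0.306 ]
empty bay top corners [ 0.6242 -0.0061] [ 0.684  -0.0618] [ 0.6352 -0.1146] [ 0.5768 -0.0643]
div bay [ 0.5115 -0.0005] [ 0.5441 -0.0662] [ 0.4837 -0.1087] [ 0.441  -0.0471]
hub top bar ends [ 0.5789 -0.1151] [ 0.5444 -0.1704]
pad [0.7056 0.25  ] [0.6892 0.1254] [0.5457 0.1434] [0.562  0.2686]
box lid [0.4795 0.2503] [0.4723 0.2191] [0.4182 0.2325] [0.4211 0.257 ]
tips of dividers [0.4754 0.3407] [0.4404 0.3425] [0.4681 0.2174] [0.423  0.2215]
```

View pics/rect.png

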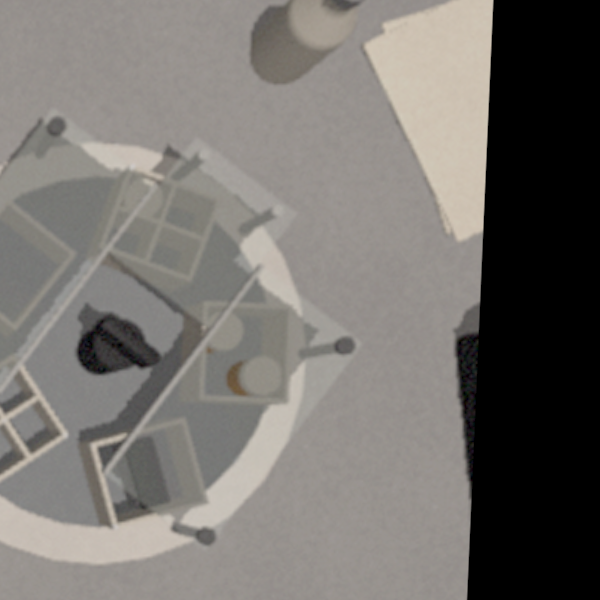

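The lower-left bay's walls are bright and untinted, so the slot opens toward the robot at a world direction of about 144°. The upper-right bay is under the tinted cover. The axis is at about (0.560,-0.151). The empty bay is at about 52°, so it needs a turn of about +91.5°.

```bash
cat >> h.py <<'E'
from scipy.spatial.transform import Rotation as Ro
def Rt(psi):  # tool down, jaw axis y at psi deg
    p=np.radians(psi); y=np.array([np.cos(p),np.sin(p),0]); z=np.array([0,0,-1.]); return np.stack([np.cross(y,z),y,z],1)
def row(x,y,z,psi):
    o=get_obs(); R=Ro.from_rotvec(o["tool_rot"]).as_matrix()
    yt=R[:,1]; d=R.T@(np.array([x,y,z])-o["tool_pos"])*100; a=Ro.from_matrix(R.T@Rt(psi)).as_rotvec()
    print("t",round(o["t"],2),"pos",o["tool_pos"].round(4),"psi",round(np.degrees(np.arctan2(yt[1],yt[0])),2),"q",o["q"].round(2),"F",o["contact_force"].round(1),"open",round(o["opening"],4))
    print("row",d.round(2),a.round(3),"rows: %.1f %.1f"%(np.linalg.norm(d)/4.17,np.linalg.norm(a)/.125))
def wpx(c,X):   # fisheye project
    p=np.array(c["R"])@np.array(X)+c["t"]; th=np.arctan2(np.hypot(p[0],p[1]),p[2]); f=foc(c); r=f*th; n=np.hypot(p[0],p[1])
    return c["cx"]+r*p[0]/n, c["cy"]+r*p[1]/n
def wray(c,u,v,z):
    f=foc(c); a=np.array([u-c["cx"],v-c["cy"]]); r=np.hypot(*a); th=r/f
    d=np.array([*(a/r*np.sin(th)),np.cos(th)]); R=np.array(c["R"]); d=R.T@d; o=-R.T@np.array(c["t"]); return o+d*(z-o[2])/d[2]
E
python3 -c "
from h import *
row(.56,-.151,.235,-37.7)"
```

```text
t 0.1 pos [0.2163 0.5858 0.2382] psi 69.73 q [ 1.1   0.05  1.61 -0.    1.48 -0.12] F [ 0.1 -0.8  1. ] open 0.0852
row [-57.77 -57.21   0.41] [-1.000e-03  2.000e-03  1.875e+00] rows: 19.5 15.0
```

```bash
python3 -m jog '[[-57.8,-57.2,0.4,0,0,1.875,0],[-57.8,-57.2,0.4,0,0,1.875,0],[-57.8,-57.2,0.4,0,0,1.875,0],[-57.8,-57.2,0.4,0,0,1.875,0],[-57.8,-57.2,0.4,0,0,1.875,0],[-57.8,-57.2,0.4,0,0,1.875,0],[-57.8,-57.2,0.4,0,0,1.875,0],[-57.8,-57.2,0.4,0,0,1.875,0]]' && python3 -c "
from h import *
row(.56,-.151,.235,-37.7)"
```

```text
t: 0.77
tool_pos: [0.3574, 0.2823, 0.2371]
tool_rot: [1.974, 2.443, -0.002]
contact_force: [0.8, 0.0, -0.0]
opening: 0.0855
t 0.77 pos [0.3574 0.2823 0.2371] psi 12.12 q [ 0.51 -0.37  1.99 -0.    1.52  0.29] F [ 0.8  0.  -0. ] open 0.0855
row [-46.61  10.71   0.27] [0.    0.001 0.869] rows: 11.5 7.0
```

```bash
python3 -m jog '[[-46.6,10.7,0.2,0,0,0.869,0],[-46.6,10.7,0.2,0,0,0.869,0],[-46.6,10.7,0.2,0,0,0.869,0],[-46.6,10.7,0.2,0,0,0.869,0],[-46.6,10.7,0.2,0,0,0.869,0],[-46.6,10.7,0.2,0,0,0.869,0],[-46.6,10.7,0.2,0,0,0.869,0],[-46.6,10.7,0.2,0,0,0.869,0]]' && python3 -c "
from h import *
row(.56,-.151,.235,-37.7)"
```

```text
t: 1.43
tool_pos: [0.4982, -0.0201, 0.2359]
tool_rot: [2.822, 1.378, -0.001]
contact_force: [0.7, 1.3, -0.3]
opening: 0.0852
t 1.43 pos [ 0.4982 -0.0201  0.2359] psi -37.94 q [-0.19 -0.25  1.9  -0.    1.49  0.47] F [ 0.7  1.3 -0.3] open 0.0852
row [-6.52 12.92  0.1 ] [ 0.     0.001 -0.004] rows: 3.5 0.0
```

```bash
python3 -m jog '[[-6.5,12.9,0,0,0,0,0],[-6.5,12.9,0,0,0,0,0],[-6.5,12.9,0,0,0,0,0],[-6.5,12.9,0,0,0,0,0],[-6.5,12.9,0,0,0,0,0],[-6.5,12.9,0,0,0,0,0]]' && python3 -c "
from h import *
row(.56,-.151,.119,-37.7)
c=calibration('wrist');im=get_image('wrist');np.save('w1.npy',im)
print(c, wpx(c,[.56,-.151,.142]))
cv2.imwrite('pics/w1.png',cv2.resize(im[:,:,::-1],None,fx=1.5,fy=1.5,interpolation=cv2.INTER_CUBIC))"
```

```text
t: 1.93
tool_pos: [0.5597, -0.1515, 0.2351]
tool_rot: [-2.823, -1.375, 0.003]
contact_force: [-0.3, 1.0, -1.1]
opening: 0.085
t 1.93 pos [ 0.5597 -0.1515  0.2351] psi -38.06 q [-0.39 -0.05  1.72 -0.    1.47  0.27] F [-0.3  1.  -1.1] open 0.085
row [7.000e-02 1.000e-02 1.161e+01] [-0.002  0.001 -0.006] rows: 2.8 0.1
{'vfov': 65.70646984690485, 'cx': 261.1024695547055, 'cy': 192.34712697341178, 'R': array([[ 0.78738083, -0.61646454, -0.00170313],
       [-0.5924481 , -0.75746366,  0.2743247 ],
       [-0.17040151, -0.21498899, -0.96163562]]), 't': array([-0.53272217,  0.18198427,  0.43712542])} (np.float64(262.42295081354695), np.float64(196.78187255721969))
```

View pics/w1.png

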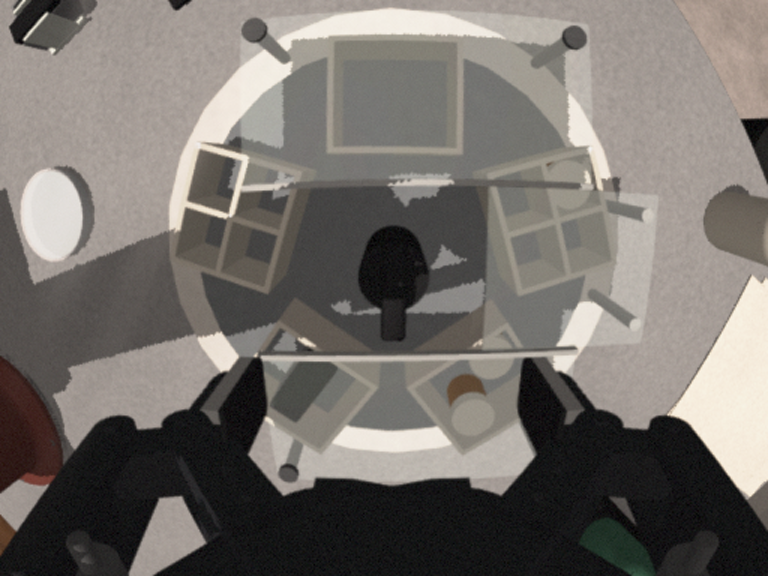

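The wrist view shows the knob bar at (393, 250 to 340). It lines up with the tool's x axis, and the predicted column of 393.6 matches. The slot's open side is on the left, as I worked out. Next I descend and grip.

```bash
python3 -m jog '[[0.1,0,6,0,0,-0.006,0],[0.1,0,11.6,0,0,-0.006,0],[0.1,0,11.6,0,0,-0.006,0],[0.1,0,11.6,0,0,-0.006,0],[0.1,0,11.6,0,0,-0.006,0],[0.1,0,11.6,0,0,-0.006,255],[0.1,0,11.6,0,0,-0.006,255],[0.1,0,11.6,0,0,-0.006,255]]' 60 && python3 -m jog '[[0,0,0,0,0,0,255],[0,0,0,0,0,0,255],[0,0,0,0,0,0,255],[0,0,0,0,0,0,255],[0,0,0,0,0,0,255]]'  && python3 -c "
from h import *
row(.56,-.151,.119,53.7)"
```

```text
t: 2.65
tool_pos: [0.5618, -0.1502, 0.1228]
tool_rot: [2.816, 1.385, 0.003]
contact_force: [-1.3, 1.0, 0.4]
opening: 0.0511
t: 3.07
tool_pos: [0.5618, -0.1498, 0.1246]
tool_rot: [2.817, 1.386, 0.003]
contact_force: [-4.3, 3.3, 8.0]
opening: 0.0125
t 3.07 pos [ 0.5618 -0.1498  0.1246] psi -37.59 q [-0.39  0.05  1.82  0.    1.27  0.27] F [-4.3  3.3  8. ] open 0.0125
row [-0.21 -0.07  0.56] [ 0.003  0.002 -1.593] rows: 0.1 12.7
```

```bash
python3 -m jog '[[0,0,0,0,0,-0.1,255],[0,0,0,0,0,-0.2,255],[0,0,0,0,0,-0.3,255],[0,0,0,0,0,-0.4,255],[0,0,0,0,0,-0.5,255],[0,0,0,0,0,-0.6,255],[0,0,0,0,0,-0.7,255],[0,0,0,0,0,-0.8,255]]'  && python3 -c "
from h import *
row(.56,-.151,.122,53.5)"
```

```text
t: 3.73
tool_pos: [0.5608, -0.1495, 0.1246]
tool_rot: [-2.051, -2.38, -0.0]
contact_force: [-4.0, 1.1, 2.2]
opening: 0.0129
t 3.73 pos [ 0.5608 -0.1495  0.1246] psi 8.49 q [-0.39  0.05  1.82  0.    1.28 -0.54] F [-4.   1.1  2.2] open 0.0129
row [-0.14 -0.1   0.26] [ 0.    -0.    -0.786] rows: 0.1 6.3
```

```bash
python3 -m jog '[[0,0,0,0,0,-0.1,255],[0,0,0,0,0,-0.2,255],[0,0,0,0,0,-0.3,255],[0,0,0,0,0,-0.4,255],[0,0,0,0,0,-0.5,255],[0,0,0,0,0,-0.6,255],[0,0,0,0,0,-0.7,255],[0,0,0,0,0,-0.77,255]]'  && python3 -m jog '[[0,0,0,0,0,-0.02,255],[0,0,0,0,0,-0.02,255],[0,0,0,0,0,-0.02,255]]' && python3 -c "
from h import *
row(.56,-.151,.122,53.5)
im=get_image('top');a=im[93:300,240:470];cv2.imwrite('pics/t2.png',cv2.resize(a[:,:,::-1],(644,580),interpolation=cv2.INTER_CUBIC))"
```

```text
t: 4.4
tool_pos: [0.56, -0.1499, 0.1246]
tool_rot: [-1.001, -2.976, 0.001]
contact_force: [-3.3, -1.7, 1.9]
opening: 0.0127
t: 4.65
tool_pos: [0.5599, -0.15, 0.1246]
tool_rot: [-0.973, -2.985, 0.001]
contact_force: [0.2, -1.0, 0.2]
opening: 0.013
t 4.65 pos [ 0.5599 -0.15    0.1246] psi 53.89 q [-0.39  0.05  1.82 -0.    1.28 -1.33] F [ 0.2 -1.   0.2] open 0.013
row [-0.07 -0.08  0.26] [-0.001 -0.002  0.007] rows: 0.1 0.1
```

View pics/t2.png

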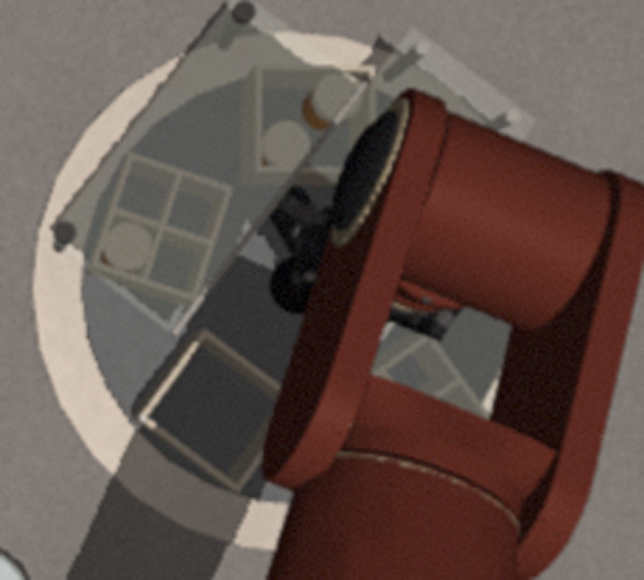

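The bay sits in the slot: its wall from (205,335) to (140,420) is parallel to the strip within about 1°. I'll release the knob and rise.

```bash
python3 -m jog '[[0,0,0,0,0,0,180],[0,0,0,0,0,0,100],[0,0,0,0,0,0,0],[0,0,0,0,0,0,0],[0,0,0,0,0,0,0],[0,0,0,0,0,0,0],[0,0,-4,0,0,0,0],[0,0,-10,0,0,0,0]]'  && python3 -c "
from h import *
row(.448,.240,.22,-6)"
```

```text
t: 5.37
tool_pos: [0.5577, -0.149, 0.2031]
tool_rot: [-0.97, -2.977, 0.0]
contact_force: [0.6, -0.4, 0.3]
opening: 0.0851
t 5.37 pos [ 0.5577 -0.149   0.2031] psi 53.89 q [-0.39 -0.03  1.76 -0.    1.42 -1.33] F [ 0.6 -0.4  0.3] open 0.0851
row [31.8  24.96 -1.46] [-0.009 -0.007  1.045] rows: 9.7 8.4
```

```bash
python3 -m jog '[[31.8,25,-1.7,0,0,1.045,0],[31.8,25,-1.7,0,0,1.045,0],[31.8,25,-1.7,0,0,1.045,0],[31.8,25,-1.7,0,0,1.045,0],[31.8,25,-1.7,0,0,1.045,0],[31.8,25,-1.7,0,0,1.045,0],[31.8,25,-1.7,0,0,1.045,0],[31.8,25,-1.7,0,0,1.045,0]]' && python3 -c "
from h import *
row(.448,.240,.20,-6)"
```

```text
t: 6.03
tool_pos: [0.4746, 0.1491, 0.2189]
tool_rot: [-2.208, -2.224, 0.007]
contact_force: [0.8, 0.3, 0.1]
opening: 0.0855
t 6.03 pos [0.4746 0.1491 0.2189] psi 0.4 q [ 0.15 -0.24  1.92  0.    1.47  0.15] F [0.8 0.3 0.1] open 0.0855
row [ 9.1  -2.58  1.94] [-0.009 -0.002  0.112] rows: 2.3 0.9
```

```bash
python3 -m jog '[[9.1,-2.6,2,-0.009,0,0.112,0],[9.1,-2.6,2,-0.009,0,0.112,0],[9.1,-2.6,2,-0.009,0,0.112,0],[9.1,-2.6,2,-0.009,0,0.112,0],[9.1,-2.6,2,-0.009,0,0.112,0]]' && python3 -c "
from h import *
row(.448,.240,.20,-6)
c=calibration('wrist');im=get_image('wrist')
np.savez('w2.npz',im=im,**c)
a=im[60:320,110:410]
cv2.imwrite('pics/w2.png',cv2.resize(a[:,:,::-1],None,fx=2.2,fy=2.2,interpolation=cv2.INTER_CUBIC))
print(wpx(c,[.448,.24,.056]))"
```

```text
t: 6.45
tool_pos: [0.4473, 0.2406, 0.1991]
tool_rot: [-2.332, -2.104, -0.001]
contact_force: [0.6, -0.2, 0.4]
opening: 0.0853
t 6.45 pos [0.4473 0.2406 0.1991] psi -5.88 q [ 0.35 -0.2   1.92  0.    1.42  0.45] F [ 0.6 -0.2  0.4] open 0.0853
row [-0.05  0.07 -0.09] [-0.    -0.001  0.002] rows: 0.0 0.0
(np.float64(262.82566898343794), np.float64(183.77155328377773))
```

View pics/w2.png

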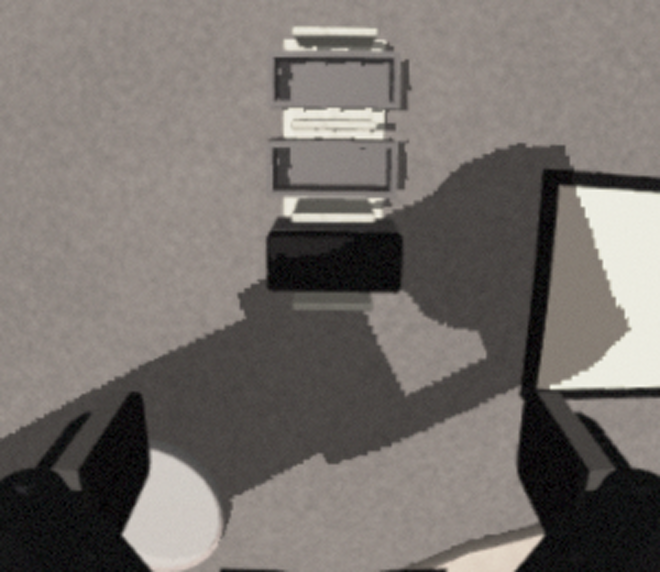

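Run:
```python
from h import *
c=dict(np.load('w2.npz'));c.pop('im')
c={k:(v if v.ndim else float(v)) for k,v in c.items()}
print("cam",-c["R"].T@c["t"])
for p in[(268,236),(402,236),(402,291),(267,291),(275,222),(395,222)]:
    print(p,wray(c,p[0]/2.2+110,p[1]/2.2+60,.056)[:2].round(4))
print("divider tips",[wray(c,a/2.2+110,b/2.2+60,.056)[:2].round(4) for a,b in[(293,300),(370,300),(292,30),(376,30)]])
```

```text
cam [0.45361557 0.30963843 0.33380695]
(268, 236) [0.4202 0.2592]
(402, 236) [0.478  0.2533]
(402, 291) [0.4761 0.2286]
(267, 291) [0.4167 0.2347]
(275, 222) [0.424 0.265]
(395, 222) [0.4755 0.2597]
divider tips [array([0.4277, 0.2294]), array([0.4616, 0.2259]), array([0.4403, 0.346 ]), array([0.4752, 0.3424])]
```

The lid centre measures (0.448, 0.244) with yaw -5.9° and a size of 58.5 by 25 mm, which fits the box. I'll descend onto its ends.

```bash
python3 -m jog '[[0.25,0,4,0,0,0,0],[0.25,0,8,0,0,0,0],[0.25,0,12,0,0,0,0],[0.25,0,15,0,0,0,0],[0.25,0,17.7,0,0,0,0],[0.25,0,17.7,0,0,0,0],[0.25,0,17.7,0,0,0,0],[0.25,0,17.7,0,0,0,0]]' 50 && python3 -m jog '[[0,0,0,0,0,0,120],[0,0,0,0,0,0,120],[0,0,0,0,0,0,120],[0,0,0,0,0,0,120]]' && python3 -c "
from h import *
row(.448,.243,.022,-6)"
```

```text
t: 7.17
tool_pos: [0.4502, 0.2424, 0.0246]
tool_rot: [2.335, 2.101, 0.007]
contact_force: [-0.4, 0.0, 1.0]
opening: 0.0853
t: 7.5
tool_pos: [0.4525, 0.2431, 0.0277]
tool_rot: [2.334, 2.099, 0.014]
contact_force: [-0.9, -0.4, 6.9]
opening: 0.0594
t 7.5 pos [0.4525 0.2431 0.0277] psi -6.05 q [0.35 0.02 2.03 0.   1.08 0.45] F [-0.9 -0.4  6.9] open 0.0594
row [-0.06 -0.45  0.56] [ 0.008 -0.005 -0.001] rows: 0.2 0.1
```

```bash
python3 -m jog '[[0,0,0,0,0,0,255],[0,0,0,0,0,0,255],[0,0,-0.5,0,0,0,255],[0,0,-2,0,0,0,255],[0,0,-4,0,0,0,255],[0,0,-7,0,0,0,255],[0,0,-10,0,0,0,255],[0,0,-10,0,0,0,255]]' 50 && python3 -c "
from h import *
row(.626,.197,.124,-36)"
```

```text
t: 8.17
tool_pos: [0.4554, 0.2441, 0.1349]
tool_rot: [2.33, 2.097, 0.031]
contact_force: [1.2, 0.0, -0.3]
opening: 0.0594
t 8.17 pos [0.4554 0.2441 0.1349] psi -6.04 q [ 0.35 -0.13  1.97  0.    1.28  0.45] F [ 1.2  0.  -0.3] open 0.0594
row [-2.91 17.44  1.38] [ 0.015 -0.015  0.523] rows: 4.3 4.2
```

```bash
python3 -m jog '[[-0.5,3,0.2,0.003,-0.003,0.08,255],[-1,6,0.5,0.005,-0.005,0.17,255],[-1.5,9,0.7,0.007,-0.007,0.26,255],[-2,12,1,0.01,-0.01,0.35,255],[-2.5,15,1.2,0.015,-0.015,0.45,255],[-2.9,17.4,1.4,0.015,-0.015,0.52,255],[-2.9,17.4,1.4,0.015,-0.015,0.52,255],[-2.9,17.4,1.4,0.015,-0.015,0.52,255]]' && python3 -c "
from h import *
row(.626,.197,.0305,-36)"
```

```text
t: 8.83
tool_pos: [0.6257, 0.1965, 0.1226]
tool_rot: [-2.797, -1.43, 0.003]
contact_force: [0.5, 0.3, -1.9]
opening: 0.0594
t 8.83 pos [0.6257 0.1965 0.1226] psi -35.86 q [ 0.19  0.22  1.63 -0.    1.29  0.82] F [ 0.5  0.3 -1.9] open 0.0594
row [0.07 0.   9.21] [-0.001  0.002  0.002] rows: 2.2 0.0
```

```bash
python3 -m jog '[[0,0,2,0,0,0,255],[0,0,4.5,0,0,0,255],[0,0,6.5,0,0,0,255],[0,0,8,0,0,0,255],[0,0,8.8,0,0,0,255],[0,0,9,0,0,0,255],[0,0,9.1,0,0,0,255],[0,0,9.1,0,0,0,255]]' && python3 -c "
from h import *
row(.626,.197,.0297,-36)"
```

```text
t: 9.5
tool_pos: [0.6263, 0.1968, 0.0328]
tool_rot: [2.797, 1.43, -0.0]
contact_force: [-0.2, -0.2, -1.4]
opening: 0.0593
t 9.5 pos [0.6263 0.1968 0.0328] psi -35.84 q [ 0.19  0.32  1.67 -0.    1.15  0.82] F [-0.2 -0.2 -1.4] open 0.0593
row [ 0.   -0.04  0.31] [0.    0.    0.003] rows: 0.1 0.0
```

```bash
python3 -m jog '[[0,0,0.2,0,0,0,255],[0,0,0.3,0,0,0,255],[0,0,0.4,0,0,0,255],[0,0,0.4,0,0,0,255]]' && python3 -c "
from h import *
row(.626,.197,.0297,-36)"
```

```text
t: 9.83
tool_pos: [0.6271, 0.1969, 0.0298]
tool_rot: [2.796, 1.43, 0.003]
contact_force: [0.7, 0.7, 0.4]
opening: 0.0592
t 9.83 pos [0.6271 0.1969 0.0298] psi -35.84 q [ 0.19  0.33  1.67 -0.    1.14  0.82] F [0.7 0.7 0.4] open 0.0592
row [-0.05 -0.09  0.01] [ 0.001 -0.001  0.003] rows: 0.0 0.0
```

```bash
python3 -m jog '[[0,0,0.15,0,0,0,255],[0,0,0.15,0,0,0,255],[0,0,0.15,0,0,0,0],[0,0,0.15,0,0,0,0],[0,0,0.15,0,0,0,0],[0,0,0.15,0,0,0,0],[0,0,0.15,0,0,0,0]]' && python3 -m jog '[[0,0,-3,0,0,0,0],[0,0,-7,0,0,0,0],[0,0,-10,0,0,0,0],[0,0,-11,0,0,0,0],[0,0,-11,0,0,0,0]]' && python3 -c "
from h import *
row(.627,.197,.14,54)
c=calibration('wrist');im=get_image('wrist')
np.savez('w3.npz',im=im,**c)
a=im[60:320,110:410]
cv2.imwrite('pics/w3.png',cv2.resize(a[:,:,::-1],None,fx=2.2,fy=2.2,interpolation=cv2.INTER_CUBIC))
print(wpx(c,[.627,.197,.058]))"
```

```text
t: 10.42
tool_pos: [0.627, 0.1969, 0.0282]
tool_rot: [2.797, 1.43, 0.002]
contact_force: [-0.9, 1.1, 0.2]
opening: 0.0855
t: 10.83
tool_pos: [0.6295, 0.1974, 0.143]
tool_rot: [2.794, 1.429, 0.015]
contact_force: [-0.5, -0.1, -0.2]
opening: 0.0852
t 10.83 pos [0.6295 0.1974 0.143 ] psi -35.84 q [ 0.19  0.2   1.62 -0.    1.31  0.82] F [-0.5 -0.1 -0.2] open 0.0852
row [-0.18 -0.18  0.3 ] [ 0.011 -0.    -1.568] rows: 0.1 12.5
(np.float64(259.2845830919918), np.float64(203.59220025390053))
```

View pics/w3.png

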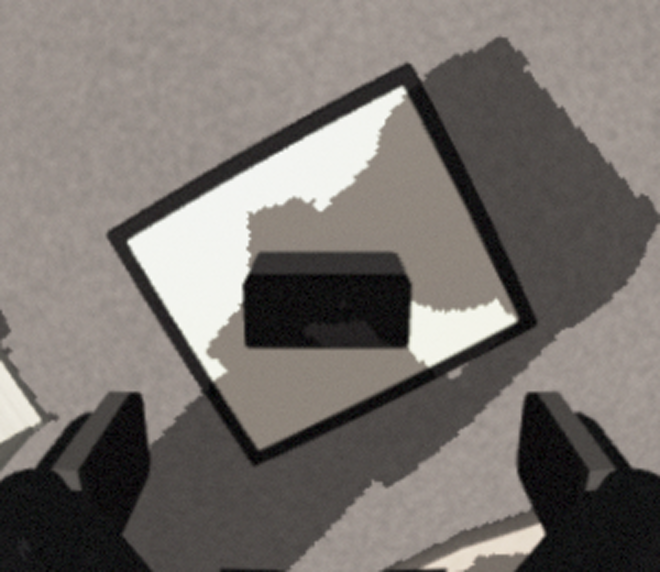

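The box stands upright inside the pad, with the lid's top face spanning (245,276) to (410,348).

Run:
```python
from h import *
c=dict(np.load('w3.npz'));c.pop('im')
c={k:(v if v.ndim else float(v)) for k,v in c.items()}
P=np.array([wray(c,a/2.2+110,b/2.2+60,.058)[:2] for a,b in[(245,280),(410,278),(410,347),(244,347)]])
print(P.round(4),P.mean(0).round(4)); d=P[2]-P[3];print(np.degrees(np.arctan2(d[1],d[0])))
m=P.mean(0); row(m[0],m[1],.14,54.1)
```

```text
[[0.6111 0.2247]
 [0.6582 0.1915]
 [0.6439 0.1702]
 [0.5954 0.2053]] [0.6271 0.1979]
-35.96464641842854
t 10.88 pos [0.6278 0.1971 0.1398] psi -35.84 q [ 0.19  0.2   1.62 -0.    1.31  0.82] F [ 0.1  0.1 -0. ] open 0.0853
row [ 0.03 -0.1  -0.02] [ 0.006  0.    -1.57 ] rows: 0.0 12.6
```

```bash
python3 -m jog '[[0,0,0,0,0,-0.785,0],[0,0,0,0,0,-0.785,0],[0,0,0,0,0,-0.785,0],[0,0,0,0,0,-0.785,0],[0,0,0,0,0,-0.785,0],[0,0,0,0,0,-0.785,0],[0,0,0,0,0,-0.785,0]]' && python3 -m jog '[[0,0,0,0,0,-0.785,0],[0,0,0,0,0,-0.785,0],[0,0,0,0,0,-0.785,0],[0,0,0,0,0,-0.785,0],[0,0,0,0,0,-0.785,0],[0,0,0,0,0,-0.785,0],[0,0,0,0,0,-0.785,0],[0,0,0,0,0,-0.785,0]]' && python3 -c "
from h import *
row(.627,.198,.03,54.1)"
```

```text
t: 11.47
tool_pos: [0.6259, 0.1966, 0.1359]
tool_rot: [-2.032, -2.396, 0.001]
contact_force: [-0.8, 0.3, -0.4]
opening: 0.0854
t: 12.13
tool_pos: [0.6241, 0.1963, 0.1322]
tool_rot: [-0.959, -2.986, 0.005]
contact_force: [0.5, 0.2, 0.8]
opening: 0.0854
t 12.13 pos [0.6241 0.1963 0.1322] psi 54.41 q [ 0.19  0.21  1.63 -0.    1.31 -0.76] F [0.5 0.2 0.8] open 0.0854
row [-0.17  0.36 10.22] [-0.005 -0.004  0.005] rows: 2.5 0.1
```

```bash
python3 -m jog '[[-0.2,0.35,2,-0.005,-0.004,0.005,0],[-0.2,0.35,5,-0.005,-0.004,0.005,0],[-0.2,0.35,8,-0.005,-0.004,0.005,0],[-0.2,0.35,10.2,-0.005,-0.004,0.005,0],[-0.2,0.35,10.2,-0.005,-0.004,0.005,0],[-0.2,0.35,10.2,-0.005,-0.004,0.005,0],[-0.2,0.35,10.2,-0.005,-0.004,0.005,100],[-0.2,0.35,10.2,-0.005,-0.004,0.005,160]]' 40 && python3 -m jog '[[0,0,0,0,0,0,255],[0,0,0,0,0,0,255],[0,0,0,0,0,0,255],[0,0,0,0,0,0,255],[0,0,0,0,0,0,255]]' && python3 -c "
from h import *
row(.627,.198,.16,54.1)"
```

```text
t: 12.8
tool_pos: [0.6287, 0.1981, 0.0324]
tool_rot: [0.967, 2.986, 0.003]
contact_force: [-0.3, -0.7, 0.9]
opening: 0.0639
t: 13.22
tool_pos: [0.6298, 0.1981, 0.0342]
tool_rot: [0.967, 2.984, 0.004]
contact_force: [-1.7, -0.6, 6.2]
opening: 0.025
t 13.22 pos [0.6298 0.1981 0.0342] psi 54.1 q [ 0.19  0.33  1.66 -0.    1.14 -0.75] F [-1.7 -0.6  6.2] open 0.025
row [  0.17  -0.12 -12.58] [ 0.004  0.004 -0.   ] rows: 3.0 0.0
```

```bash
python3 -m jog '[[0,0,-0.5,0,0,0,255],[0,0,-2,0,0,0,255],[0,0,-5,0,0,0,255],[0,0,-8,0,0,0,255],[0,0,-11,0,0,0,255],[0,0,-12.6,0,0,0,255],[0,0,-12.6,0,0,0,255]]' && python3 -c "
from h import *
row(.467,-.083,.16,54)
im=get_image('top');a=im[160:280,230:390];cv2.imwrite('pics/t3.png',cv2.resize(a[:,:,::-1],(800,600),interpolation=cv2.INTER_CUBIC))"
```

```text
t: 13.8
tool_pos: [0.632, 0.1988, 0.1673]
tool_rot: [0.964, 2.975, 0.013]
contact_force: [0.5, 0.6, 0.4]
opening: 0.0257
t 13.8 pos [0.632  0.1988 0.1673] psi 54.11 q [ 0.19  0.18  1.6   0.    1.35 -0.75] F [0.5 0.6 0.4] open 0.0257
row [ -3.14 -32.51   0.37] [0.012 0.011 0.002] rows: 7.8 0.1
```

View pics/t3.png

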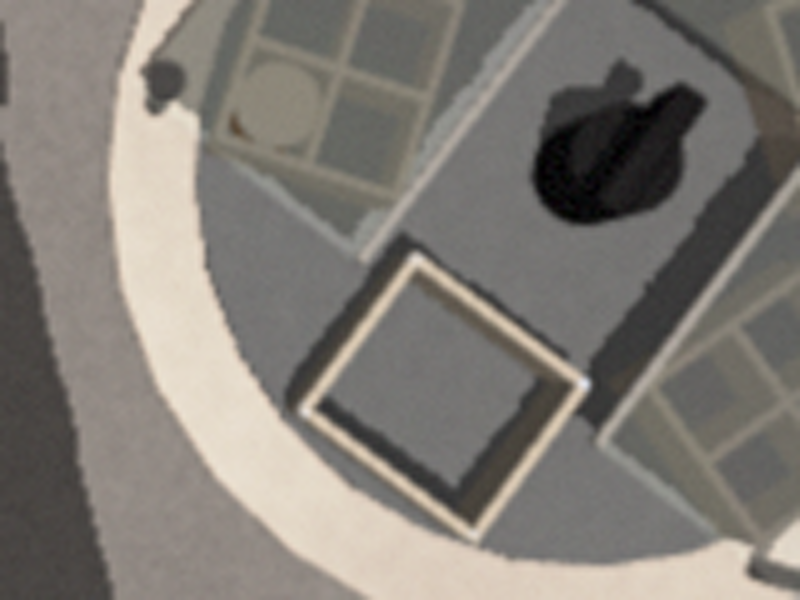

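The bay's outer rim corners are at (415,254), (588,384), (474,540) and (301,410). It sits squarely between the strips.

Run:
```python
from h import *
np.set_printoptions(precision=4,suppress=True)
C=lambda a,b,z:px2w("top",a/5+230-.4,b/5+160-.4,z)[:2]
B=np.array([C(a,b,.085) for a,b in[(415,254),(588,384),(474,540),(301,410)]])
print(B,B.mean(0));
for i,j in((0,3),(1,2),(1,0),(2,3)):
    d=B[j]-B[i];print(np.linalg.norm(d),np.degrees(np.arctan2(d[1],d[0])))
for p,q in(((555,0),(361,258)),((800,178),(602,443))):
    d=C(*q,.098)-C(*p,.098);print("strip",np.degrees(np.arctan2(d[1],d[0])),C(*q,.098))
m=B.mean(0); row(*m,.16,54)
```

```text
[[ 0.5239 -0.0704]
 [ 0.4737 -0.1381]
 [ 0.413  -0.093 ]
 [ 0.4626 -0.0256]] [ 0.4683 -0.0818]
0.07593165841880956 143.88397891179804
0.07563358860272146 143.42564360495848
0.08426531494737767 53.47898330486873
0.08365870901902266 53.681847670270955
strip 143.19714702257096 [ 0.5215 -0.0474]
strip 142.73021416629547 [ 0.4513 -0.1402]
t 13.85 pos [0.6306 0.1984 0.1639] psi 54.11 q [ 0.19  0.18  1.6   0.    1.35 -0.75] F [-0.2 -1.  -1.6] open 0.0255
row [ -3.28 -32.22   0.13] [0.009 0.008 0.002] rows: 7.8 0.1
```

```bash
python3 -m jog '[[-0.4,-4,0,0.002,0.002,0.006,255],[-0.8,-8,0,0.004,0.004,0.006,255],[-1.2,-12,0,0.005,0.005,0.006,255],[-1.6,-16,0,0.006,0.006,0.006,255],[-2,-20,0,0.009,0.008,0.006,255],[-2.4,-24,0,0.009,0.008,0.006,255],[-2.8,-28,0,0.009,0.008,0.006,255],[-3.2,-31,0,0.009,0.008,0.006,255]]' && python3 -m jog '[[0,0,0,0,0,0,255],[0,0,0,0,0,0,255]]' && python3 -c "
from h import *
row(.470,-.083,.16,53.7)"
```

```text
t: 14.52
tool_pos: [0.4716, -0.0728, 0.1587]
tool_rot: [-0.977, -2.981, 0.001]
contact_force: [0.6, -0.4, -1.3]
opening: 0.0256
t: 14.68
tool_pos: [0.4693, -0.0734, 0.1562]
tool_rot: [-0.98, -2.975, 0.001]
contact_force: [-0.0, 0.3, -1.8]
opening: 0.0252
t 14.68 pos [ 0.4693 -0.0734  0.1562] psi 53.53 q [-0.31 -0.25  2.03 -0.    1.36 -1.25] F [-0.   0.3 -1.8] open 0.0252
row [-0.62 -0.73 -0.39] [-0.003 -0.008 -0.003] rows: 0.2 0.1
```

```bash
python3 -m jog '[[-0.3,-0.4,-0.2,-0.003,-0.008,0,255],[-0.6,-0.75,-0.4,-0.003,-0.008,0,255],[-0.6,-0.75,-0.4,-0.003,-0.008,0,255],[-0.6,-0.75,-0.4,-0.003,-0.008,0,255],[-0.6,-0.75,-0.4,-0.003,-0.008,0,255],[-0.6,-0.75,-0.4,-0.003,-0.008,0,255]]' && python3 -c "
from h import *
row(.470,-.083,.12,53.7)
c=calibration('wrist');im=get_image('wrist')
np.savez('w4.npz',im=im,**c)
a=im[60:320,110:410]
cv2.imwrite('pics/w4.png',cv2.resize(a[:,:,::-1],None,fx=2.2,fy=2.2,interpolation=cv2.INTER_CUBIC))"
```

```text
t: 15.18
tool_pos: [0.47, -0.0826, 0.1602]
tool_rot: [-0.982, -2.984, 0.0]
contact_force: [0.1, 0.7, -1.8]
opening: 0.0254
t 15.18 pos [ 0.47   -0.0826  0.1602] psi 53.58 q [-0.33 -0.25  2.03 -0.    1.36 -1.27] F [ 0.1  0.7 -1.8] open 0.0254
row [-0.02 -0.03  4.02] [-0.    -0.    -0.002] rows: 1.0 0.0
```

View pics/w4.png

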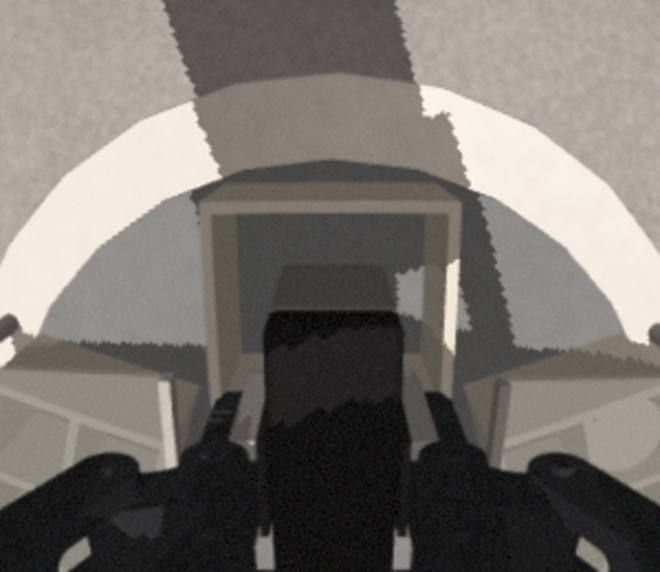

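Run:
```python
from h import *
c=dict(np.load('w4.npz'));c.pop('im')
c={k:(v if v.ndim else float(v)) for k,v in c.items()}
W=lambda a,b,z:wray(c,a/2.2+110-.3,b/2.2+60-.3,z)
T=np.array([.470,-.0826]);p=np.radians(143.6);e=np.array([np.cos(p),np.sin(p)]);n=np.array([-e[1],e[0]])
for nm,a,b,z in[("rim outL",202,201,.085),("rim outR",461,201,.085),("rim inL",212,214,.085),("rim inR",449,214,.085),("lid L",266,313,.184),("lid R",403,313,.184),("box bottomL",285,266,.134),("box bottomR",384,266,.134)]:
    q=W(a,b,z)[:2]-T;print(nm,"radial %.1f tang %.1f mm"%(q@e*1e3,q@n*1e3))
```

```text
rim outL radial 41.5 tang 43.0 mm
rim outR radial 41.5 tang -41.6 mm
rim inL radial 37.2 tang 39.8 mm
rim inR radial 37.1 tang -37.8 mm
lid L radial 34.8 tang 12.1 mm
lid R radial 34.8 tang -12.4 mm
box bottomL radial 31.4 tang 12.3 mm
box bottomR radial 31.3 tang -12.8 mm
```

The wrist view puts the bay centre and the box centre both about 2.3 mm outward of the TCP, aligned within about 1 mm. I'll lower the box.

```bash
python3 -m jog '[[0,0,1.2,0,0,0,255],[0,0,2.4,0,0,0,255],[0,0,3.6,0,0,0,255],[0,0,4.8,0,0,0,255],[0,0,5.8,0,0,0,255],[0,0,6.5,0,0,0,255],[0,0,6.5,0,0,0,255],[0,0,6.5,0,0,0,255]]' && python3 -c "
from h import *
row(.470,-.083,.0565,53.7)"
```

```text
t: 15.9
tool_pos: [0.4696, -0.0825, 0.0945]
tool_rot: [-0.981, -2.983, 0.0]
contact_force: [0.5, -0.1, -1.8]
opening: 0.0255
t 15.9 pos [ 0.4696 -0.0825  0.0945] psi 53.57 q [-0.33 -0.17  2.08 -0.    1.23 -1.27] F [ 0.5 -0.1 -1.8] open 0.0255
row [-0.06 -0.01  3.8 ] [-0.001 -0.001 -0.002] rows: 0.9 0.0
```

Clear of the walls, with the box bottom at about 68 mm and no lateral force. Continuing down.

```bash
python3 -m jog '[[0,0,0.8,0,0,0,255],[0,0,1.6,0,0,0,255],[0,0,2.4,0,0,0,255],[0,0,3,0,0,0,255],[0,0,3.4,0,0,0,255],[0,0,3.6,0,0,0,255],[0,0,3.6,0,0,0,255],[0,0,3.6,0,0,0,255]]' && python3 -c "
from h import *
row(.470,-.083,.0562,53.7)"
```

```text
t: 16.57
tool_pos: [0.4697, -0.0826, 0.0586]
tool_rot: [-0.981, -2.983, 0.0]
contact_force: [0.6, 0.8, -0.8]
opening: 0.0254
t 16.57 pos [ 0.4697 -0.0826  0.0586] psi 53.57 q [-0.33 -0.12  2.1  -0.    1.16 -1.27] F [ 0.6  0.8 -0.8] open 0.0254
row [-0.05 -0.02  0.24] [-0.001 -0.001 -0.002] rows: 0.1 0.0
```

```bash
python3 -m jog '[[0,0,0.1,0,0,0,255],[0,0,0.2,0,0,0,255],[0,0,0.3,0,0,0,255],[0,0,0.35,0,0,0,255],[0,0,0.35,0,0,0,255]]' && python3 -c "
from h import *
row(.470,-.083,.0562,53.7)"
```

```text
t: 16.98
tool_pos: [0.4701, -0.0827, 0.0563]
tool_rot: [-0.981, -2.983, 0.0]
contact_force: [-2.8, 1.3, 5.1]
opening: 0.0254
t 16.98 pos [ 0.4701 -0.0827  0.0563] psi 53.58 q [-0.33 -0.11  2.1  -0.    1.16 -1.27] F [-2.8  1.3  5.1] open 0.0254
row [-0.01 -0.03  0.01] [-0.001 -0.001 -0.002] rows: 0.0 0.0
```

It touches the floor at the expected height (TCP 0.0563, +5 N). Releasing with a small opening.

```bash
python3 -m jog '[[0,0,0,0,0,0,165],[0,0,0,0,0,0,155],[0,0,0,0,0,0,150],[0,0,0,0,0,0,150],[0,0,0,0,0,0,150]]'
```

```text
t: 17.4
tool_pos: [0.4701, -0.0827, 0.0562]
tool_rot: [-0.982, -2.983, 0.0]
contact_force: [0.3, 0.4, -0.2]
opening: 0.0353
```

```bash
python3 -m jog '[[0,0,-0.8,0,0,0,150],[0,0,-2,0,0,0,150],[0,0,-4,0,0,0,150],[0,0,-6.5,0,0,0,150],[0,0,-9,0,0,0,150],[0,0,-12,0,0,0,150],[0,0,-15,0,0,0,150],[0,0,-15,0,0,0,150]]' && python3 -m jog '[[5,10,-3,0,0,0,150],[8,18,-3,0,0,0,150],[10,26,-3,0,0,0,150],[10,30,-3,0,0,0,150],[10,32,-3,0,0,0,150],[10,32,-3,0,0,0,150],[10,32,-3,0,0,0,150],[10,32,-3,0,0,0,150]]' && python3 -c "
from h import *
im=get_image('top');a=im[160:280,230:390];cv2.imwrite('pics/t4.png',cv2.resize(a[:,:,::-1],(800,600),interpolation=cv2.INTER_CUBIC))"
```

```text
t: 18.07
tool_pos: [0.4739, -0.0839, 0.2152]
tool_rot: [0.978, 2.972, -0.0]
contact_force: [0.6, -0.1, 0.8]
opening: 0.0346
t: 18.73
tool_pos: [0.5809, 0.2294, 0.246]
tool_rot: [0.977, 2.971, 0.0]
contact_force: [0.9, -0.8, 0.2]
opening: 0.0353
```

View pics/t4.png

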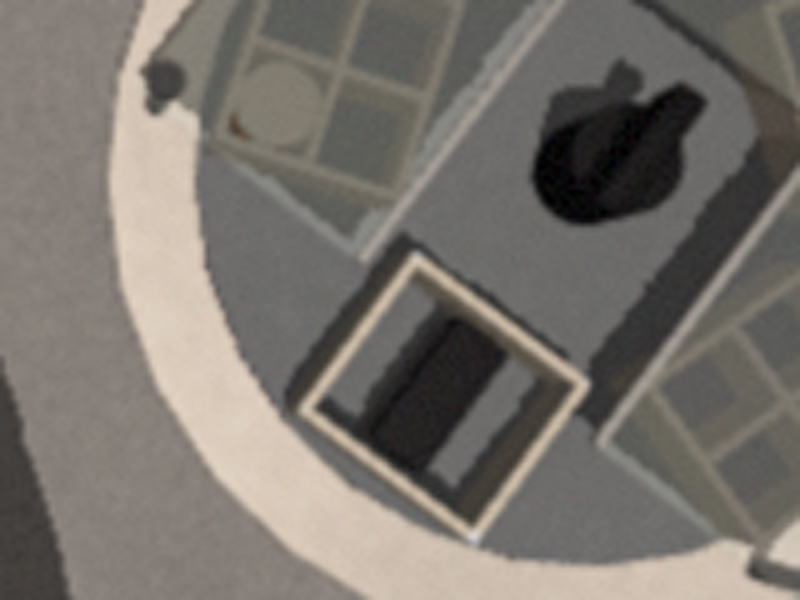

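The box lies centred in the bay at about (440,390), lengthwise along the radius. The bay's rim corners are where they were before, and the arm is clear.

```bash
python3 -c "
from station import *
print(get_obs()['contact_force'].round(1),finish_job())"
```

```text
the job is handed in; nothing more can be done
[-2.1  1.3  0.5] None
```

The job is done and handed in at about 19 s of simulated time; the simulator gave no verdict.

- **Carousel:** I turned the knob about +91.5°. The bay's yaw then measured 143.6° against 143.0° for the slot strips, about 1 mm off at the bay.
- **Pad:** I took the box from the rack by its ends, stood it upright on the light pad and let go. The wrist picture showed it standing squarely inside the pad.
- **Bay:** I gripped the box again by its broad sides and lowered it slowly. It touched at the expected height with about 5 N, and I released it with a small opening.
- **Last check:** the final top picture shows the box centred in the bay with its length along the radius. The bay's rim corners have not moved and the arm is well clear.
- **Disagreements:**
  - The first top-camera reading of the box was about 4 mm off the wrist camera's in y, so I gripped close to the wrist reading.
  - The measured tool position shifted by 2 to 5 mm while the jaws closed, with 6 to 8 N upward force. I allowed for this shift when lowering.
  - The force sensor read about 2.5 N at hand-in with the arm in free air. Earlier free-air readings were mostly within about 1.5 N, so I take it as noise, but I did not check further.

I did not separately measure whether the bystanders moved; the moves passed clear of them.

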